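# Close a caliper on a milled tongue

## Task

Take the open caliper from its rest and lay it flat on the steel fixture plate with its two open jaws either side of the workpiece's narrow tongue, and let go of it. Then take the caliper again by the thumb block on its slide and run the moving jaw gently in until you feel it press on the tongue (a few newtons, well short of 20 N). Leave the caliper lying there, shut on the tongue with both its fixed and its moving jaw flush against the sides, and leave the other things on the bench alone.

Things in the scene. Friction and masses are not known exactly. Their poses are not given: they have to be found in the camera images.
- caliper: Loose flat steel caliper, about 0.43 kg. Origin: underside, beam centre line, at the fixed jaw's measuring face. z up; +y along the beam away from the fixed jaw; +x the way the jaws point. Beam: x -10 to 10, y -16 to 234, 10 thick. Fixed jaw: y -16 to 0, x -5 to 55, 10 thick; its face (y = 0) looks to +y. Centre of mass near y = 80. Starts on the rest, jaws open wider than the tongue
- moving_jaw: The caliper's moving jaw, which rides on the slide. Origin on the beam's centre line at the jaw's measuring face (which looks to the fixed jaw, caliper -y), level with the caliper's underside. Axes as the caliper's. Jaw: x 10 to 55, y 0 to 16, z 1 to 10
- slide (a joint): The caliper's slide along its beam, m: the gap between the two jaw faces, 0 shut, 0.075 fully open. It runs stiffly (about 0.7 N) and stays where it is left. The slide is a saddle 34 wide (x) over the beam, y 0 to 28 from the moving jaw's face, its top 14.5 above the caliper's underside
- thumb_block: Thumb block on the slide, an upright steel block: 18 (caliper x) by 12 (caliper y), rising from 14.5 to 38.5 above the caliper's underside, its centre 14 behind the moving jaw's face. Origin: centre of its foot, 14.5 above the caliper's underside. It is the place to take the slide
- beam_grip (a point): Point in the middle of the beam's bare part, 105 along the beam from the fixed jaw's face, mid thickness; a place to carry the caliper by, across its 20 mm width. The slide always starts short of it (its end at most 83 along)
- rest: Fixed black rest: plate 90 (x) by 230 (y) by 6 with two rubber cross bars, each 60 (x) by 16 (y), tops 20 above the bench, at y = -85 and 95. The caliper's beam lies across the bars, with 14 of free room under it between them. Origin: underside centre
- plate: Fixed steel fixture plate 150 (x) by 230 (y), 16 thick, top face 16 above the bench. Origin: underside centre, z up. The workpiece is clamped on it by a toe clamp across the wide shoulder, up to 37 above the plate (workpiece x 38 to 58, y -43 to 67)
- workpiece: Fixed milled steel part, T-shaped from above, 22 high, on the plate. Origin: underside (plate's top), on its middle line, 45 to plate -y of the plate's centre; axes as the plate's. Narrow tongue: 32 wide (y -16 to 16), x -25 to 20, free end to -x. Wide shoulder: y -31 to 31, x 20 to 60
- tongue_mid (a point): Middle of the tongue, on the plate's top. Laid right, the caliper's +x and +y run along the workpiece's +x and +y and its origin is near workpiece x = -38, y = -16: the beam passes in front of the tongue's end, the jaws reach along its sides, and the moving jaw is on the +y side
- toolmaker_vise: Small dark steel vise, 60 by 90, 48 high, loose, a bystander. Origin: underside centre
- loupe: Black loupe, 42 across, 36 high, loose, a bystander. Origin: underside centre
- bushing: Brass flanged bushing, 48 across, 34 high, loose, a bystander. Origin: underside centre

How it is judged (in metres and radians):
On the way, in this order (a step that is already met when the one before it is completed fails the run):
1. the caliper lies flat on the plate, let go, its still open jaws either side of the tongue (z of caliper in the frame of plate below 0.0185 m and z of beam_grip in the frame of plate below 0.0235 m and angle between caliper's own z axis and vertical below 0.04 rad and x of caliper in the frame of workpiece between -0.065 and -0.03 m and y of caliper in the frame of workpiece between -0.035 and -0.0145 m and y of moving_jaw in the frame of workpiece above 0.0145 m and contact force between the fingers and caliper below 0.1 N and value of joint slide above 0.036 m), for 0.2 s.
2. the moving jaw presses on the tongue with 2 to 20 N, run in by the thumb block, with the jaws shut on it (contact force between the fingers and thumb_block above 0.5 N and contact force between moving_jaw and workpiece above 2 N and value of joint slide between 0.031 and 0.033 m), for 0.2 s.
At the end, for the whole second after the job is handed in: The caliper lies flat on the plate, at rest and let go, its jaws shut on the narrow tongue (gap 32 mm within 1 mm, square within 2 degrees), one jaw on each side and the beam 5 to 40 mm (to its centre line) in front of the tongue's end (z of caliper in the frame of plate below 0.0185 m and z of beam_grip in the frame of plate below 0.0235 m and angle between caliper's own z axis and vertical below 0.04 rad and x of caliper in the frame of workpiece between -0.065 and -0.03 m and y of caliper in the frame of workpiece between -0.035 and -0.0145 m and y of moving_jaw in the frame of workpiece above 0.0145 m and value of joint slide between 0.031 and 0.033 m and angle between the y axis of caliper and the y axis of workpiece, either way round below 0.035 rad and contact force between the fingers and caliper below 0.1 N and linear speed of caliper below 0.01 m/s and angular speed of caliper below 0.05 rad/s); the robot touches nothing.
It fails at once if the moving jaw is forced on the workpiece with over 20 N (contact force between moving_jaw and workpiece above 20 N).
It fails at once if the toolmaker vise is disturbed (moved over 10 mm) (distance of toolmaker_vise from where it was at the start of the episode above 0.01 m).
It fails at once if the loupe is disturbed (moved over 10 mm) (distance of loupe from where it was at the start of the episode above 0.01 m).
It fails at once if the bushing is disturbed (moved over 10 mm) (distance of bushing from where it was at the start of the episode above 0.01 m).
It also fails if it takes over 54 s, if anything falls off the work surface, if the arm or the gripper's body presses on something with over 40 N, if the wrist force passes 120 N, or if a joint passes its speed limit or range.

## Robot

A 6-joint arm with a two-finger parallel gripper is mounted at the origin on the work surface. World frame = base frame: x ahead of the robot, y to its left, z up, the work surface at z = 0. Lengths are in mm, angles in rad, forces in N, time in s.
With the tool pointing down it reaches from about 300 to 775 mm from the base axis. Payload 14.6 kg.
Tool frame: the origin (TCP) lies midway between the tips of the shut fingers; the grasp point (between the pads) lies 19 mm behind it (manip.grasp_offset is the distance from the TCP to the grasp point, in mm); z points along the fingers, y is the line along which they close (so a half turn about z gives the same grasp; the last joint's range is limited). The gripper opens to 94 mm and grips with 3 to 60 N. Pads are 16 mm wide; open, the fingers measure 119 mm over their backs; the gripper's body (75 mm by 177 mm) begins 78 mm behind the grasp point.
Start: joints at [-1.254, 0.3, 1.521, -0, 1.321, -0.067], TCP at [205.938, -509.979, 205.446] pointing down, gripper open.
Joint ranges: [-3.03, 3.03], [-0.79, 2.21], [0.23, 2.52], [-1.04, 4.18], [0, 3.07], [-2.55, 2.55]. Speed limits (rad/s): [2.22, 2.22, 2.57, 3.14, 3.14, 3.14].

## Interface

Orientations are given as [roll, pitch, yaw] about the fixed x, y, z axes, in that order (R = Rz(yaw) Ry(pitch) Rx(roll)).
In Python, from cell import manip, viewer gives the robot as it stands. The module is installed in compiled form; this text tells all that it offers.
- The arm moves only by the tool move_arm, never from a script. Its argument "moves" is a list of rows, each a list of 4 numbers: the shift along the tool's x, y, z in m, then the turn about the tool's z in rad. A call has 1 to 12 rows; each row is the pose to reach, as a shift and turn from the pose commanded when the call began, along the tool's axes at that moment; what a row does not reach only later rows make up. A row lasts 1/10 s, in which the tool goes at most 50 mm and 8.59 degrees, less where a joint would pass 70% of its speed; a pose out of reach is approached as far as the arm can. A call with a gripper value outside its range is refused whole. "jaw" is the finger opening in m, from 0 to 0.094, set as the call begins (left out, the last holds). The fingers move at their own pace and stop on an object; "squeeze" is the grip in N (left out, the last holds). Time passes only in rows, so rows that repeat a pose let the fingers close. It gives the time, the measured TCP pose, the force, the opening and the grip force at its end, in the units of the state.
- manip.read_state(): the state, without advancing time (a new reading comes with each control period).
- viewer.camera(name): name is "scene" or "top"; returns a dict with "frame" (480x640x3 uint8, blue, green, red), "z_map" (480x640 float32, mm along the optical axis (not along the pixel's ray), 0 where there is no reading), "fx", "fy", "cx", "cy" (pixels), "origin" and "orientation" of the camera in the world. Camera axes: x right, y down, z forward; pixel columns grow to the right and rows downward; lengths in mm; the calibration is good to about 2 mm. A picture is of the moment at which its call begins.
- manip.sign_off(): hands the job in; it is judged then, once.
The state is a dict: "clock": time; "joints": joint angles; "qd": joint speeds; "effort": joint torques, N m; "eef_pos": TCP position; "eef_rot": TCP orientation; "wrist_force": force on the tool from outside, world axes, zero at the start; "moment": the same for the moment, N m; "finger_gap": finger opening in mm; "finger_force": force on a finger pad.
Only numpy, scipy, OpenCV 4.12 (cv2) and the standard library are available. Lean on these libraries where they do the work, as an engineer would, in place of code of your own. Each camera call takes 0.05 s, during which the arm holds its last target. There are 200 camera calls.

## Working session

There is one attempt and no reset: what is moved stays moved. The work goes in short steps, Python scripts to look and compute and a tool call to move; the robot and the scene stay as the last step left them, time stands still between calls to the robot, and variables do not carry over. Pictures are saved under pics/ and viewed, at most 10 in all, crops included, and the job is handed in when it is done.

Besides the shell and the picture viewer there is one more tool, called after "Emit:" as name([rows], argument=value, ...), one row to a line, values as JSON. move_arm: Moves the arm, as the interface text tells. Its arguments: {"type":"object","properties":{"moves":{"type":"array"},"jaw":{"type":"number"},"squeeze":{"type":"number"}},"required":["moves"]}

```bash
mkdir -p pics
cat > h.py <<'E'
import numpy as np, cv2
from cell import manip, viewer
from scipy.spatial.transform import Rotation as R
def snap(n):
    c=viewer.camera(n); return c
def rot(c):
    o=np.array(c["orientation"],float)
    return o if o.shape==(3,3) else (R.from_euler('xyz',o).as_matrix() if o.size==3 else R.from_quat(o).as_matrix())
def cloud(c):
    z=c["z_map"].astype(float); v,u=np.mgrid[:480,:640]
    p=np.stack([(u-c["cx"])/c["fx"]*z,(v-c["cy"])/c["fy"]*z,z],-1)
    return p@rot(c).T+np.array(c["origin"],float)
E
python3 - <<'E'
from h import *
for n in ("top","scene"):
    c=snap(n); cv2.imwrite(f"pics/{n}0.png",c["frame"]); np.savez(f"{n}0.npz",P=cloud(c),f=c["frame"])
    print(n,c["origin"],c["orientation"],c["fx"],c["cx"],c["cy"])
s=manip.read_state(); print(s["clock"],s["eef_pos"],s["eef_rot"],s["finger_gap"],s["wrist_force"])
E
```

```text
top [544.7916437  -32.69029296 761.1596493 ] [-2.98487959 -0.01563754 -1.57267158] 450.3539624387319 317.14328798969643 240.73219906573956
scene [941.38923283 505.06197058 775.60034072] [-2.45328807 -0.01598528  2.68564366] 540.0153051485024 326.3527598260122 243.78925291356026
0.1 [ 205.87145657 -509.78200575  204.96496377] [-3.14061100e+00 -4.96196993e-05  3.83796381e-01] 93.8905363947227 [-0.09169934  0.40719144  0.60748327]
```

View pics/top0.png

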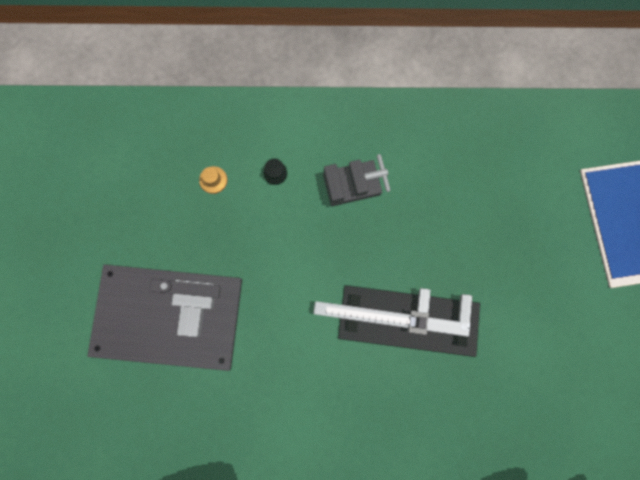

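View pics/scene0.png

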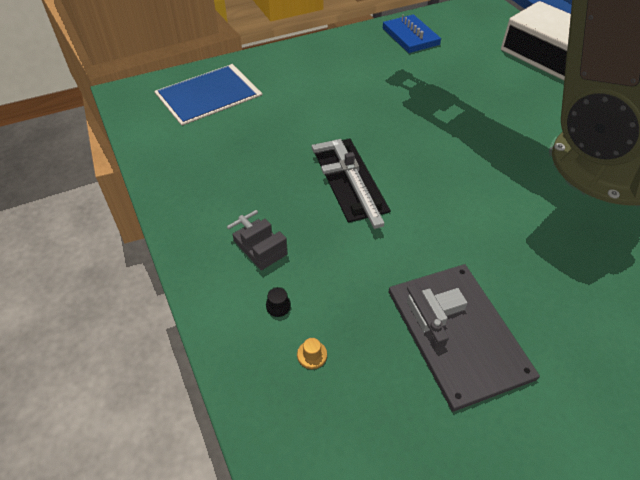

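The top view has world +x up and +y left. The caliper is at (315-470, 290-335) with its jaws up and its fixed jaw on the right. The tongue is at (189, 320), pointing down. The bystanders are at (213,180), (275,172) and (352,183), clear of the path. Next I measure from the depth data.

Run:
```python
from h import *
for n in ("top","scene"):
    d=np.load(f"{n}0.npz"); P=d["P"]; f=d["f"]
    x,y,z=P[...,0],P[...,1],P[...,2]
    tab=(x>300)&(x<650)&(y>-320)&(y<420)
    print(n,"table z",np.median(z[tab]))
    def fit(name,m):
        pts=P[m][:,:2].astype(np.float32)
        if len(pts)<5: print(name,len(pts));return
        r=cv2.minAreaRect(pts); print(name,len(pts),np.round(r[0],1),np.round(r[1],1),round(r[2],2),"zmed",round(float(np.median(P[m][:,2])),1))
    z0=np.median(z[tab]); h=z-z0
    A=(y>130)&(y<420)&(x>300)&(x<560)
    fit("plate",A&(h>11)&(h<21)); fit("work",A&(h>33)&(h<43))
    B=(y>-320)&(y<70)&(x>300)&(x<500)
    fit("rest",B&(h>3)&(h<60)); fit("cal",B&(h>25)&(h<33)); fit("thumb",B&(h>50)&(h<66))
    br=f.min(-1)>105
    fit("calbright",B&br&(h>15)&(h<50))
c=cv2.imread("pics/top0.png")
a=cv2.resize(c[255:375,85:245],None,fx=5,fy=5,interpolation=cv2.INTER_CUBIC)
b=cv2.resize(c[280:360,305:485],None,fx=4.4,fy=4.4,interpolation=cv2.INTER_CUBIC)
cv2.imwrite("pics/a.png",a);cv2.imwrite("pics/b.png",b)
```

```text
top table z 0.2047055053242275
plate 6249 [513.6 222.7] [195.2  97. ] 84.48 zmed 15.7
work 734 [533.5 158.6] [56.3 51.3] 89.86 zmed 37.7
rest 1209 [ 400.9 -124.5] [196.8 383. ] 0.2 zmed 5.7
cal 0
thumb 0
calbright 0
scene table z 1.4804286046055495
plate 5218 [513.8 222.5] [195.1  98.6] 84.38 zmed 16.8
work 574 [533.5 157.8] [55.2 52.9] 89.86 zmed 38.8
rest 511 [ 400.5 -122.3] [199.  380.2] 0.02 zmed 6.9
cal 0
thumb 0
calbright 0
```

View pics/a.png

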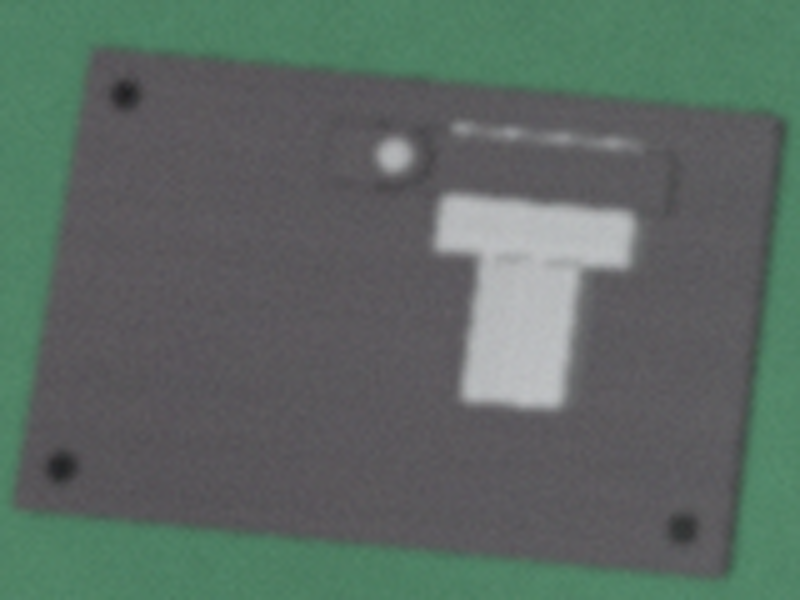

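View pics/b.png

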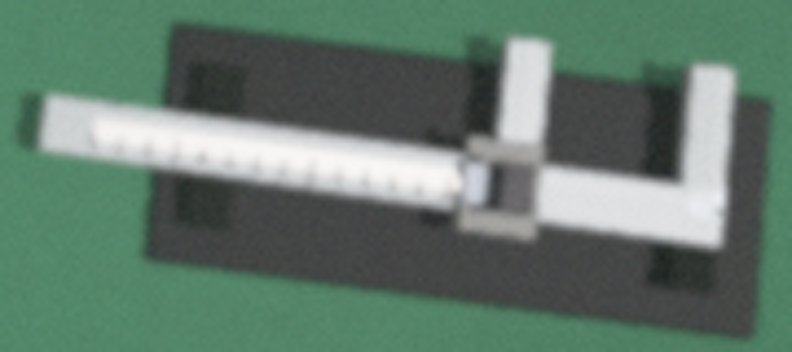

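Crop a has the T-piece free end at crop pixels (460,403)-(565,410). In crop b the fixed jaw tip is at (692,66)-(735,68), the moving jaw tip at (507,38)-(552,42) and the beam end at (45,95)-(40,150). I fit the known models to these corners.

```bash
cat >> h.py <<'E'
from scipy.optimize import least_squares
def ray(c,uv,z):
    uv=np.asarray(uv,float); d=np.c_[(uv[:,0]-c["cx"])/c["fx"],(uv[:,1]-c["cy"])/c["fy"],np.ones(len(uv))]@rot(c).T
    o=np.array(c["origin"],float); return o[:2]+d[:,:2]*((np.asarray(z)-o[2])/d[:,2])[:,None]
def fitpose(W,M,slide=None):
    # W world xy, M model xy; slide: rows mask which get +g in y
    s=np.zeros(len(M)) if slide is None else np.asarray(slide,float)
    def res(p):
        m=np.array(M,float); m[:,1]+=s*p[3]
        a=p[2]; Rm=np.array([[np.cos(a),-np.sin(a)],[np.sin(a),np.cos(a)]])
        return (m@Rm.T+p[:2]-W).ravel()
    r=least_squares(res,[W[:,0].mean(),W[:,1].mean(),0,50.],loss='soft_l1'); return r.x,r.fun.reshape(-1,2)
def xf(p,m):
    a=p[2]; return np.array(p[:2])+np.array([[np.cos(a),-np.sin(a)],[np.sin(a),np.cos(a)]])@np.array(m,float)
E
python3 - <<'E'
from h import *
np.set_printoptions(precision=1,suppress=True)
c=snap("top")
cr=lambda L,k,o:(np.array(L,float)+.5)/k-.5+np.array(o)
a=lambda L:cr(L,5,(85,255)); b=lambda L:cr(L,4.4,(305,280))
p,r=fitpose(ray(c,a([(95,45),(785,117),(730,577),(15,510)]),[16]*4),[(75,115),(75,-115),(-75,-115),(-75,115)])
print("plate",p[:2],p[2:3]*57.3,"wp from plate",xf(p,(0,-45)));print(r.T)
w,r=fitpose(ray(c,a([(460,403),(565,410),(478,257),(580,268),(435,252),(632,270)]),[38]*6),[(-25,16),(-25,-16),(20,16),(20,-16),(20,31),(20,-31)])
print("work",w[:2],w[2]*57.3);print(r.T)
q,r=fitpose(ray(c,b([(692,66),(735,68),(722,247),(45,95),(40,150),(683,183),(507,38),(552,42)]),[30]*8),[(55,0),(55,-16),(-10,-16),(10,234),(-10,234),(10,0),(55,16),(55,0)],[0]*6+[1,1])
print("cal",q[:2],q[2]*57.3,"gap",q[3]);print(r.T)
np.savez("fit0.npz",w=w,q=q,p=p)
# project models into scene image to check
s=snap("scene"); im=cv2.resize(s["frame"],None,fx=1,fy=1)
def proj(pt):
    d=rot(s).T@(np.array(pt)-np.array(s["origin"])); return (int(round(d[0]/d[2]*s["fx"]+s["cx"])),int(round(d[1]/d[2]*s["fy"]+s["cy"])))
big=cv2.resize(im[120:420,290:560],None,fx=2,fy=2,interpolation=cv2.INTER_CUBIC)
def dr(p,M,z):
    pts=np.array([[ (v-o+.5)*2-.5 for v,o in zip(proj([*xf(p,m),z]),(290,120))] for m in M],int)
    cv2.polylines(big,[pts],True,(0,0,255),1)
dr(w,[(-25,16),(-25,-16),(20,-16),(20,-31),(38,-31),(38,31),(20,31),(20,16)],38)
dr(p,[(75,115),(75,-115),(-75,-115),(-75,115)],16)
dr(q,[(55,0),(55,-16),(-10,-16),(-10,234),(10,234),(10,0)],30)
cv2.imwrite("pics/chk.png",big)
g=xf(q,(0,95)); print("grasp",g)
t=xf(w,(-44,-20)); tg=t+xf([0,0,w[2]],(0,95)); print("target cal",t,"tcp",tg)
st=manip.read_state();print(st["eef_pos"],st["eef_rot"],st["clock"])
E
```

```text
plate [538.2 201.1] [-5.6] wp from plate [533.8 156.4]
[[-0.   1.3 -1.1 -0.1]
 [ 0.4 -0.8 -0.1  0.4]]
work [532.9 157.6] -5.132281702157403
[[ 0.4 -0.3 -0.1  0.5 -0.3 -0.1]
 [-0.5  0.5 -0.9 -0.5  0.4  1. ]]
cal [ 518.8 -271.5] -8.069911616348707 gap 52.60020052017193
[[ 1.3 -0.2  0.1 -0.2 -0.1 -0.8  0.6 -0.2]
 [-0.3 -0.2  0.5 -0.7  0.2  0.5 -0.4  0.4]]
grasp [ 532.2 -177.4]
target cal [487.3 141.6] tcp [495.8 236.2]
[ 205.9 -509.8  205.1] [-3.1 -0.   0.4] 0.2
```

View pics/chk.png

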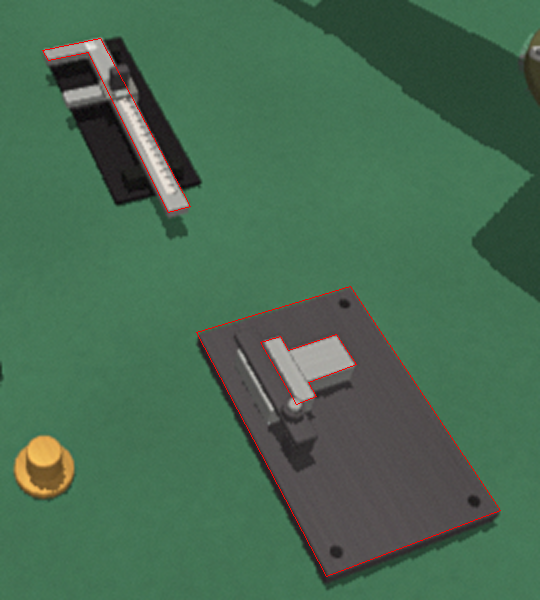

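```bash
cat > go.py <<'E'
# usage: go.py x y z yawdeg  -> shift/turn in tool axes from the current pose
import sys; from h import *
x,y,z,yw=map(float,sys.argv[1:5]); s=manip.read_state()
Rt=R.from_euler('xyz',s["eef_rot"]).as_matrix()
d=Rt.T@(np.array([x,y,z])-s["eef_pos"]); t=(-(np.radians(yw)-s["eef_rot"][2])+np.pi)%(2*np.pi)-np.pi
print("shift m",np.round(d/1000,4),"turn",round(t,4),"clock",s["clock"])
E
python3 go.py 532.2 -177.4 100 81.93
```

```text
shift m [ 0.427  -0.186   0.1053] turn -1.0461 clock 0.2
```

Emit:
move_arm([
  [0.04,-0.017,0.01,-0.1],
  [0.08,-0.035,0.02,-0.2],
  [0.12,-0.053,0.03,-0.31],
  [0.16,-0.07,0.04,-0.42],
  [0.2,-0.088,0.05,-0.53],
  [0.24,-0.105,0.06,-0.64],
  [0.28,-0.122,0.07,-0.75],
  [0.32,-0.14,0.08,-0.86],
  [0.36,-0.157,0.09,-0.96],
  [0.4,-0.174,0.1,-1.046],
  [0.427,-0.186,0.105,-1.046],
  [0.427,-0.186,0.105,-1.046],
], jaw=0.06)

```text
clock: 1.4
eef_pos: [533.6, -174.9, 99.3]
eef_rot: [-3.14, -0.001, 1.433]
wrist_force: [-0.5, -0.7, 0.1]
finger_gap: 59.7
finger_force: 0.0
```

```bash
python3 - <<'E'
from h import *
s=manip.read_state(); print(s["clock"],s["eef_pos"],s["eef_rot"],s["finger_gap"],s["wrist_force"])
E
python3 go.py 532.2 -177.4 22 81.93
```

```text
1.4 [ 533.58320867 -174.90902412   99.31306188] [-3.14028735e+00 -6.64104719e-04  1.43333204e+00] 59.726063093331 [-0.53186158 -0.65880827  0.10309736]
shift m [-0.0027 -0.0009  0.0773] turn 0.0034 clock 1.4
```

Emit:
move_arm([
  [-0.0027,-0.001,0.02,0.003],
  [-0.0027,-0.001,0.04,0.003],
  [-0.0027,-0.001,0.055,0.003],
  [-0.0027,-0.001,0.066,0.003],
  [-0.0027,-0.001,0.073,0.003],
  [-0.0027,-0.001,0.077,0.003],
  [-0.0027,-0.001,0.077,0.003],
  [-0.0027,-0.001,0.077,0.003],
])

```text
clock: 2.2
eef_pos: [531.2, -180.3, 24.0]
eef_rot: [3.141, 0.0, 1.427]
wrist_force: [0.5, -0.4, -0.5]
finger_gap: 59.9
finger_force: 0.0
```

Emit:
move_arm([
  [0,0,0,0],
  [0,0,0,0],
  [0,0,0,0],
  [0,0,0,0],
  [0,0,0,0],
  [0,0,0,0],
  [0,0,0,0],
  [0,0,0,0],
], jaw=0.01, squeeze=50)

```text
clock: 3.0
eef_pos: [531.0, -180.2, 23.5]
eef_rot: [3.141, 0.0, 1.427]
wrist_force: [1.0, 0.0, 0.3]
finger_gap: 18.8
finger_force: 50.0
```

Emit:
move_arm([
  [0,0,-0.01,0],
  [0,0,-0.025,0],
  [0,0,-0.045,0],
  [0,0,-0.065,0],
  [0,0,-0.08,0],
  [0,0,-0.085,0],
  [0,0,-0.085,0],
  [0,0,-0.085,0],
])

```text
clock: 3.8
eef_pos: [530.5, -180.0, 107.9]
eef_rot: [-3.141, -0.0, 1.427]
wrist_force: [-0.2, 0.9, -5.5]
finger_gap: 19.1
finger_force: 50.0
```

Run:
```python
from h import *
s=manip.read_state(); print(s["eef_pos"],s["eef_rot"],s["finger_gap"],s["wrist_force"],s["moment"])
a=snap("top")["frame"];b=snap("scene")["frame"]
a=cv2.resize(a[210:370,300:500],(500,400),interpolation=cv2.INTER_CUBIC)
b=cv2.resize(b[70:230,230:430],(500,400),interpolation=cv2.INTER_CUBIC)
cv2.imwrite("pics/lift.png",cv2.resize(np.hstack([a,b]),(800,320)))
```

```text
[ 530.50512166 -179.99401341  107.93677571] [-3.14067393e+00 -2.90808753e-04  1.42673271e+00] 19.148022507056087 [-0.16197062  0.91143012 -5.46281272] [ 0.05968227 -0.02141933  0.01822459]
```

View pics/lift.png

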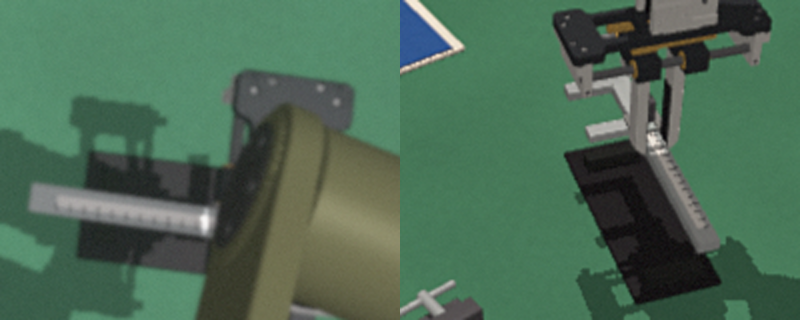

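```bash
python3 - <<'E'
from h import *
w=[533.3,157.1,np.radians(-5.5)]
print(xf(w,(-44,-25+92.1)))
E
python3 go.py $(python3 -c "
from h import *
print(*xf([533.3,157.1,np.radians(-5.5)],(-44,67.1)))") 110 84.5
```

```text
[495.93381727 228.10829802]
shift m [ 0.3989 -0.0927 -0.0021] turn -0.048 clock 3.9
```

Emit:
move_arm([
  [0.01,-0.002,0,0],
  [0.03,-0.007,0,-0.005],
  [0.06,-0.014,0,-0.01],
  [0.1,-0.023,0,-0.014],
  [0.145,-0.034,0,-0.02],
  [0.19,-0.044,0,-0.025],
  [0.235,-0.055,0,-0.03],
  [0.28,-0.065,0,-0.035],
  [0.32,-0.075,0,-0.04],
  [0.355,-0.083,0,-0.045],
  [0.38,-0.088,0,-0.048],
  [0.393,-0.091,0,-0.048],
])

```text
clock: 5.1
eef_pos: [496.2, 224.1, 108.1]
eef_rot: [-3.141, 0.0, 1.477]
wrist_force: [-0.2, 0.2, -4.8]
finger_gap: 18.9
finger_force: 50.0
```

Emit:
move_arm([
  [0.004,-0.001,0,0],
  [0.006,-0.0015,0,0],
  [0.006,-0.0015,0,0],
  [0.006,-0.0015,0,0],
])

```text
clock: 5.5
eef_pos: [496.5, 227.1, 108.5]
eef_rot: [-3.142, 0.0, 1.474]
wrist_force: [0.5, 0.6, -4.9]
finger_gap: 19.0
finger_force: 50.0
```

```bash
python3 go.py 495.9 228.1 60 84.5
```

```text
shift m [ 0.001  -0.0007  0.0485] turn -0.0011 clock 5.5
```

Emit:
move_arm([
  [0.001,-0.0005,0.015,0],
  [0.001,-0.0005,0.035,0],
  [0.001,-0.0005,0.05,0],
  [0.001,-0.0005,0.054,0],
  [0.001,-0.0005,0.054,0],
  [0.001,-0.0005,0.054,0],
])

```text
clock: 6.1
eef_pos: [496.4, 228.9, 55.3]
eef_rot: [3.141, -0.0, 1.474]
wrist_force: [-0.7, 0.3, -4.7]
finger_gap: 18.8
finger_force: 50.0
```

Run:
```python
from h import *
a=snap("top")["frame"];b=snap("scene")["frame"]
a=cv2.resize(a[240:390,80:270],(400,316),interpolation=cv2.INTER_CUBIC)
b=cv2.resize(b[200:410,360:560],(400,420),interpolation=cv2.INTER_CUBIC)
a=cv2.copyMakeBorder(a,0,104,0,0,cv2.BORDER_CONSTANT)
cv2.imwrite("pics/over.png",np.hstack([a,b]))
```

```text
(no output)
```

View pics/over.png

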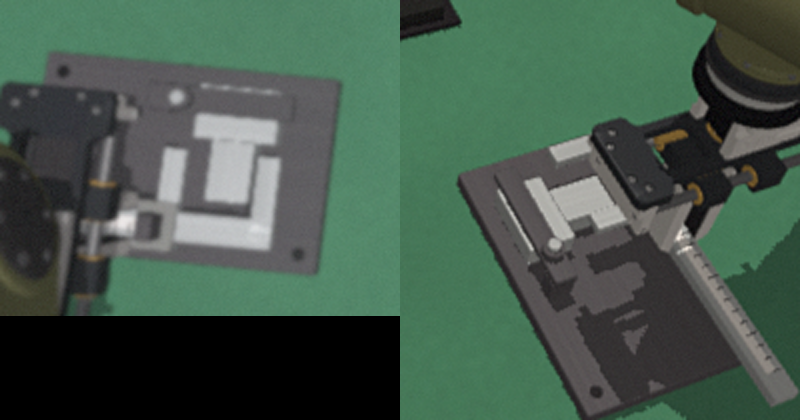

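The jaws straddle the tongue evenly once parallax is allowed for: tongue columns 207-252, jaws at 163-185 and 258-280. Lowering now.

Emit:
move_arm([
  [0,0,0.01,0],
  [0,0,0.02,0],
  [0,0,0.027,0],
  [0,0,0.031,0],
  [0,0,0.033,0],
  [0,0,0.033,0],
  [0,0,0.033,0],
])

```text
clock: 6.9
eef_pos: [496.0, 229.1, 21.7]
eef_rot: [3.141, -0.0, 1.475]
wrist_force: [-0.6, 0.4, -5.1]
finger_gap: 19.0
finger_force: 50.0
```

Emit:
move_arm([
  [0,0,0.001,0],
  [0,0,0.001,0],
  [0,0,0.002,0],
  [0,0,0.002,0],
])

```text
clock: 7.3
eef_pos: [496.0, 229.0, 19.5]
eef_rot: [3.141, -0.0, 1.475]
wrist_force: [1.0, 0.3, -4.0]
finger_gap: 19.3
finger_force: 50.0
```

Emit:
move_arm([
  [0,0,0.0005,0],
  [0,0,0.0005,0],
  [0,0,0.0005,0],
])

```text
clock: 7.6
eef_pos: [496.0, 229.1, 19.5]
eef_rot: [3.141, -0.0, 1.475]
wrist_force: [-4.1, -2.2, 6.1]
finger_gap: 19.3
finger_force: 50.0
```

Emit:
move_arm([
  [0,0,0.0005,0],
  [0,0,0.0005,0],
  [0,0,0.0005,0],
])

```text
clock: 7.9
eef_pos: [496.0, 229.1, 19.4]
eef_rot: [3.141, -0.0, 1.475]
wrist_force: [-6.2, -2.1, 12.2]
finger_gap: 18.8
finger_force: 50.0
```

Emit:
move_arm([
  [0,0,-0.0008,0],
  [0.001,0,-0.0008,0],
  [0.002,0,-0.0008,0],
  [0.003,0,-0.0008,0],
  [0.004,0,-0.0008,0],
  [0.005,0,-0.0008,0],
  [0.005,0,-0.0008,0],
])

```text
clock: 8.6
eef_pos: [496.7, 234.0, 19.5]
eef_rot: [3.141, -0.0, 1.475]
wrist_force: [0.2, -3.6, 5.4]
finger_gap: 18.8
finger_force: 50.0
```

Emit:
move_arm([
  [0.001,0,0,0],
  [0.002,0,0,0],
  [0.002,0,0,0],
])

```text
clock: 8.9
eef_pos: [496.9, 236.0, 19.5]
eef_rot: [3.141, -0.0, 1.475]
wrist_force: [-0.6, -4.5, 5.3]
finger_gap: 19.1
finger_force: 50.0
```

Emit:
move_arm([
  [0.0005,0,0,0],
  [0.001,0,0,0],
  [0.001,0,0,0],
])

```text
clock: 9.2
eef_pos: [496.9, 236.9, 19.5]
eef_rot: [3.141, 0.0, 1.475]
wrist_force: [-0.1, -5.5, 5.9]
finger_gap: 19.5
finger_force: 50.0
```

Emit:
move_arm([
  [0.0005,0,0,0],
  [0.001,0,0,0],
  [0.001,0,0,0],
])

```text
clock: 9.5
eef_pos: [497.0, 237.9, 19.5]
eef_rot: [3.141, -0.0, 1.475]
wrist_force: [-0.7, -4.1, 4.5]
finger_gap: 19.4
finger_force: 50.0
```

Emit:
move_arm([
  [0.0005,0,0,0],
  [0.0005,0,0,0],
])

```text
clock: 9.7
eef_pos: [497.1, 238.4, 19.5]
eef_rot: [3.141, -0.0, 1.475]
wrist_force: [0.1, -5.4, 4.3]
finger_gap: 18.6
finger_force: 50.0
```

Emit:
move_arm([
  [0.0005,0,0,0],
  [0.0005,0,0,0],
])

```text
clock: 9.9
eef_pos: [497.1, 238.5, 19.5]
eef_rot: [3.141, 0.001, 1.475]
wrist_force: [-1.1, -7.9, 6.4]
finger_gap: 19.2
finger_force: 50.0
```

Emit:
move_arm([
  [0.0005,0,0,0],
  [0.0005,0,0,0],
])

```text
clock: 10.1
eef_pos: [497.1, 238.6, 19.5]
eef_rot: [3.141, 0.001, 1.475]
wrist_force: [-1.3, -13.0, 7.5]
finger_gap: 19.4
finger_force: 50.0
```

Emit:
move_arm([
  [0.0005,0,0,0],
  [0.0005,0,0,0],
])

```text
clock: 10.3
eef_pos: [497.1, 238.7, 19.5]
eef_rot: [-3.142, 0.002, 1.475]
wrist_force: [-2.1, -14.9, 9.3]
finger_gap: 18.9
finger_force: 50.0
```

Contact with the fixed jaw is felt at about 9.5 mm of travel, as expected. I back off the push a little, release, and go up.

Emit:
move_arm([
  [-0.001,0,-0.0003,0],
  [-0.001,0,-0.0003,0],
])

```text
clock: 10.5
eef_pos: [497.1, 238.5, 19.5]
eef_rot: [3.141, 0.0, 1.475]
wrist_force: [1.4, -7.1, 0.9]
finger_gap: 19.2
finger_force: 50.0
```

Emit:
move_arm([
  [0,0,0,0],
  [0,0,0,0],
  [0,0,0,0],
  [0,0,0,0],
  [0,0,0,0],
  [0,0,0,0],
], jaw=0.046)

```text
clock: 11.1
eef_pos: [496.8, 239.0, 19.5]
eef_rot: [3.142, -0.0, 1.475]
wrist_force: [-0.1, -0.3, 0.0]
finger_gap: 45.9
finger_force: 0.0
```

Emit:
move_arm([
  [0,0,-0.01,0],
  [0,0,-0.03,0],
  [0,0,-0.05,0],
  [0.03,0,-0.06,0],
  [0.07,0,-0.06,0],
  [0.1,0,-0.06,0],
  [0.1,0,-0.06,0],
])

```text
clock: 11.8
eef_pos: [506.2, 341.4, 80.3]
eef_rot: [3.141, -0.001, 1.477]
wrist_force: [-0.0, -1.1, 0.1]
finger_gap: 45.9
finger_force: 0.0
```

Run:
```python
from h import *
s=manip.read_state(); print(s["clock"],s["eef_pos"],s["wrist_force"])
a=snap("top"); np.savez("t1.npz",P=cloud(a)); a=a["frame"]
cv2.imwrite("t1.png",a)
cv2.imwrite("pics/laid.png",cv2.resize(a[250:370,90:240],None,fx=5,fy=5,interpolation=cv2.INTER_CUBIC))
```

```text
11.8 [506.24767421 341.44230025  80.27584715] [-0.04039436 -1.08124366  0.08836824]
```

View pics/laid.png

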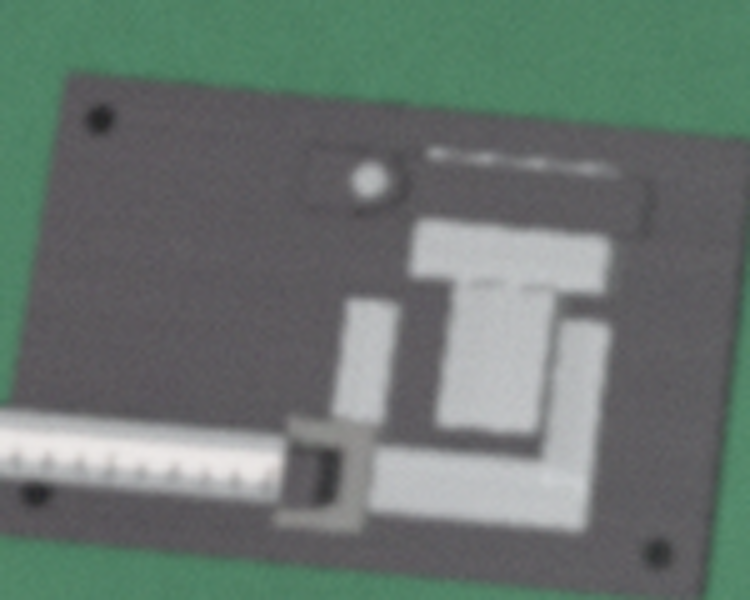

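The caliper lies flat with its jaws either side of the tongue: tongue about columns 440-550, fixed jaw 550-610, moving jaw 335-398. The thumb block top is near crop (312,474).

```bash
python3 - <<'E'
from h import *
np.set_printoptions(precision=1,suppress=True)
c=snap("top"); k=lambda L:(np.array(L,float)+.5)/5-.5+np.array((90,250))
print("block",ray(c,k([(312,474)]),[54.5]))
q,r=fitpose(ray(c,k([(609,325),(566,318),(586,530),(543,456),(350,298),(398,303)]),[26]*6),[(55,-16),(55,0),(-10,-16),(10,0),(55,16),(55,0)],[0]*4+[1,1])
print(q,q[2]*57.3);print(r.T); print("block by fit",xf(q,(0,q[3]+14)))
E
python3 go.py 494.7 213.2 80 84.5
```

```text
block [[496.3 208.1]]
[488.3 145.8 -31.5  52.8] -1805.5953146042445
[[ 0.7 -0.   0.  -1.5  0.1  0.2]
 [-1.   1.1  0.2 -0.2  0.2 -0.3]]
block by fit [494.6 212.2]
shift m [-0.1259  0.0004 -0.0002] turn 0.0009 clock 11.9
```

Emit:
move_arm([
  [-0.03,0,0,0],
  [-0.07,0,0,0],
  [-0.105,0,0,0],
  [-0.122,0,0,0],
  [-0.127,0,0,0.001],
  [-0.127,0,0.015,0.001],
  [-0.127,0,0.03,0.001],
  [-0.127,0,0.04,0.001],
  [-0.127,0,0.045,0.001],
  [-0.127,0,0.046,0.001],
  [-0.127,0,0.046,0.001],
  [-0.127,0,0.046,0.001],
])

```text
clock: 13.1
eef_pos: [494.5, 212.3, 34.1]
eef_rot: [3.141, -0.0, 1.474]
wrist_force: [0.8, -0.9, -0.1]
finger_gap: 46.1
finger_force: 0.0
```

Run:
```python
from h import *
s=manip.read_state(); print(s["clock"],s["eef_pos"],s["eef_rot"],s["wrist_force"])
a=snap("scene")["frame"]
cv2.imwrite("pics/thumb.png",cv2.resize(a[230:390,380:560],None,fx=3.5,fy=3.5,interpolation=cv2.INTER_CUBIC))
```

```text
13.1 [494.53190014 212.27294967  34.10454689] [ 3.14083878e+00 -3.78299365e-04  1.47388661e+00] [ 0.75736565 -0.88099209 -0.12183783]
```

View pics/thumb.png

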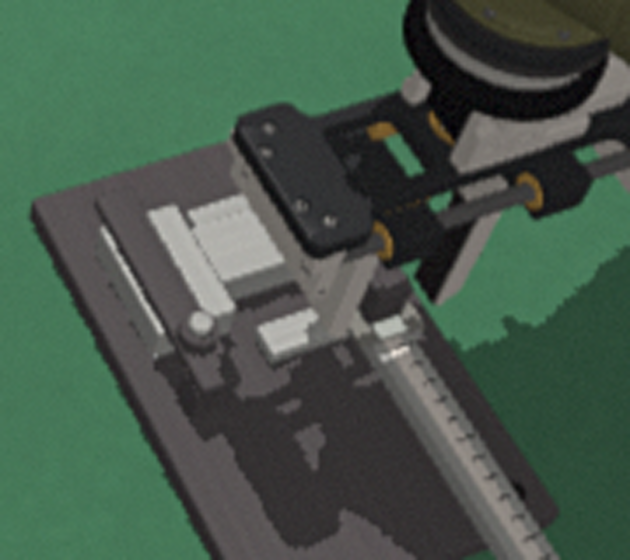

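The thumb block, at (390,298), stands between the fingers at (345,300) and (450,270). Gripping it gently.

Emit:
move_arm([
  [0,0,0,0],
  [0,0,0,0],
  [0,0,0,0],
  [0,0,0,0],
  [0,0,0,0],
  [0,0,0,0],
], jaw=0.01, squeeze=15)

```text
clock: 13.75
eef_pos: [494.3, 212.1, 33.6]
eef_rot: [3.141, -0.0, 1.474]
wrist_force: [0.2, -1.0, 1.2]
finger_gap: 17.9
finger_force: 15.0
```

Emit:
move_arm([
  [-0.001,0,0,0],
  [-0.002,0,0,0],
  [-0.003,0,0,0],
  [-0.004,0,0,0],
  [-0.005,0,0,0],
  [-0.005,0,0,0],
])

```text
clock: 14.35
eef_pos: [493.8, 206.9, 33.6]
eef_rot: [3.142, 0.0, 1.474]
wrist_force: [0.5, -0.4, 2.6]
finger_gap: 18.0
finger_force: 15.0
```

Emit:
move_arm([
  [-0.001,0,0,0],
  [-0.002,0,0,0],
  [-0.003,0,0,0],
  [-0.004,0,0,0],
  [-0.005,0,0,0],
  [-0.006,0,0,0],
  [-0.007,0,0,0],
  [-0.008,0,0,0],
  [-0.009,0,0,0],
  [-0.01,0,0,0],
  [-0.01,0,0,0],
])

```text
clock: 15.45
eef_pos: [492.8, 197.0, 33.6]
eef_rot: [3.142, 0.0, 1.474]
wrist_force: [1.6, -0.1, 3.9]
finger_gap: 18.2
finger_force: 15.0
```

Emit:
move_arm([
  [-0.001,0,0,0],
  [-0.002,0,0,0],
  [-0.002,0,0,0],
])

```text
clock: 15.75
eef_pos: [492.6, 195.0, 33.6]
eef_rot: [3.141, 0.0, 1.474]
wrist_force: [1.3, -0.6, 3.7]
finger_gap: 17.8
finger_force: 15.0
```

Emit:
move_arm([
  [-0.0005,0,0,0],
  [-0.001,0,0,0],
  [-0.001,0,0,0],
])

```text
clock: 16.05
eef_pos: [492.5, 194.1, 33.6]
eef_rot: [3.141, -0.0, 1.474]
wrist_force: [2.0, -0.1, 3.8]
finger_gap: 17.6
finger_force: 15.0
```

Emit:
move_arm([
  [-0.0005,0,0,0],
  [-0.001,0,0,0],
  [-0.001,0,0,0],
])

```text
clock: 16.35
eef_pos: [492.4, 193.1, 33.6]
eef_rot: [3.142, 0.0, 1.474]
wrist_force: [1.8, -0.3, 3.7]
finger_gap: 18.1
finger_force: 15.0
```

Emit:
move_arm([
  [-0.0005,0,0,0],
  [-0.0005,0,0,0],
])

```text
clock: 16.55
eef_pos: [492.4, 192.6, 33.6]
eef_rot: [3.141, -0.0, 1.474]
wrist_force: [0.9, -0.2, 4.9]
finger_gap: 18.0
finger_force: 15.0
```

Emit:
move_arm([
  [-0.0005,0,0,0],
  [-0.0005,0,0,0],
])

```text
clock: 16.75
eef_pos: [492.4, 192.1, 33.6]
eef_rot: [3.141, -0.0, 1.474]
wrist_force: [2.2, -0.2, 4.3]
finger_gap: 17.7
finger_force: 15.0
```

Emit:
move_arm([
  [-0.0005,0,0,0],
  [-0.0005,0,0,0],
])

```text
clock: 16.95
eef_pos: [492.3, 191.9, 33.6]
eef_rot: [3.141, -0.0, 1.474]
wrist_force: [1.6, 3.2, 4.5]
finger_gap: 17.8
finger_force: 15.0
```

Emit:
move_arm([
  [-0.0003,0,0,0],
  [-0.0003,0,0,0],
])

```text
clock: 17.15
eef_pos: [492.3, 191.9, 33.6]
eef_rot: [3.141, -0.001, 1.474]
wrist_force: [3.2, 7.2, 3.5]
finger_gap: 18.0
finger_force: 15.0
```

Emit:
move_arm([
  [-0.0003,0,0,0],
  [-0.0003,0,0,0],
])

```text
clock: 17.35
eef_pos: [492.3, 191.8, 33.6]
eef_rot: [3.141, -0.001, 1.474]
wrist_force: [2.4, 8.4, 3.1]
finger_gap: 18.1
finger_force: 15.0
```

Emit:
move_arm([
  [0,0,0,0],
  [0,0,0,0],
  [0,0,0,0],
])

```text
clock: 17.65
eef_pos: [492.3, 191.8, 33.6]
eef_rot: [3.141, -0.001, 1.474]
wrist_force: [3.2, 8.5, 3.0]
finger_gap: 17.7
finger_force: 15.0
```

Emit:
move_arm([
  [0.0004,0,0,0],
  [0.0004,0,0,0],
])

```text
clock: 17.85
eef_pos: [492.3, 191.9, 33.6]
eef_rot: [3.141, -0.001, 1.474]
wrist_force: [2.5, 4.8, 4.1]
finger_gap: 17.8
finger_force: 15.0
```

Emit:
move_arm([
  [0,0,0,0],
  [0,0,0,0],
  [0,0,0,0],
  [0,0,0,0],
  [0,0,0,0],
], jaw=0.046)

```text
clock: 18.35
eef_pos: [492.1, 191.4, 33.4]
eef_rot: [-3.141, 0.0, 1.474]
wrist_force: [-0.1, -0.2, -0.3]
finger_gap: 45.6
finger_force: 0.0
```

Emit:
move_arm([
  [0,0,-0.01,0],
  [0,0,-0.03,0],
  [0,0,-0.05,0],
  [0.03,0,-0.06,0],
  [0.07,0,-0.06,0],
  [0.11,0,-0.06,0],
  [0.15,0,-0.06,0],
  [0.15,0,-0.06,0],
])

```text
clock: 19.15
eef_pos: [506.4, 344.5, 94.1]
eef_rot: [3.141, -0.001, 1.477]
wrist_force: [1.2, -0.9, 0.4]
finger_gap: 45.8
finger_force: 0.0
```

Run:
```python
from h import *
s=manip.read_state(); print(s["clock"],s["eef_pos"],s["wrist_force"])
a=snap("top")["frame"]
cv2.imwrite("pics/shut.png",cv2.resize(a[280:370,130:230],None,fx=6.5,fy=6.5,interpolation=cv2.INTER_CUBIC))
```

```text
19.15 [506.41648856 344.51583854  94.13343379] [ 1.22912376 -0.93562863  0.37424559]
```

View pics/shut.png

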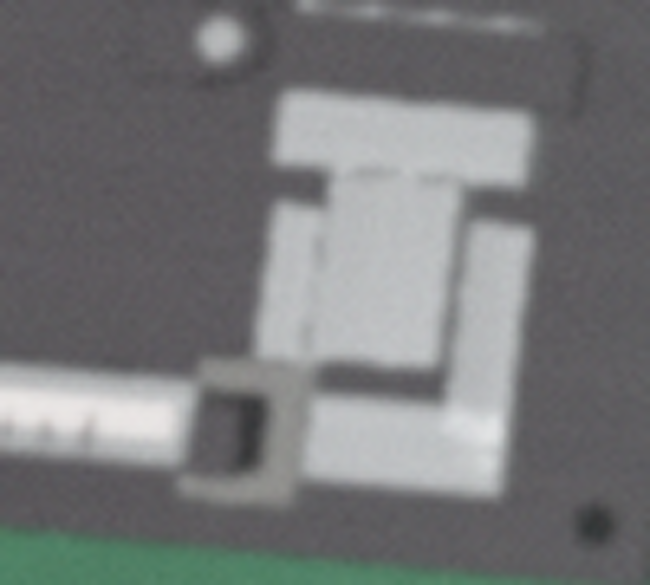

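The caliper is shut on the tongue: moving jaw 258-325, fixed jaw 447-535, and a dark sliver of about 13 px at the fixed side that matches the parallax of the 12 mm height step. I measure the gap at sub-pixel level across the jaws' outer edges.

Run:
```python
from h import *
np.set_printoptions(precision=2,suppress=True)
def proj(c,P):
    d=(P-np.array(c["origin"]))@rot(c); return d[:,0]/d[:,2]*c["fx"]+c["cx"],d[:,1]/d[:,2]*c["fy"]+c["cy"]
def prof(c,g,o,yaw,x,ys,z):
    P=np.array([[*xf([*o,yaw],(x,y)),z] for y in ys]); u,v=proj(c,P)
    return cv2.remap(g,u.astype(np.float32)[None],v.astype(np.float32)[None],cv2.INTER_CUBIC)[0]
def edge(p,ys,lo,hi,sgn):
    m=(ys>lo)&(ys<hi); d=np.gradient(p)*sgn; d[~m]=0; d=np.clip(d,0,None); i=d.argmax(); s=slice(max(i-12,0),i+13); return (d[s]*ys[s]).sum()/d[s].sum()
c=snap("top"); g=np.mean([snap("top")["frame"].mean(-1) for _ in range(3)],0).astype(np.float32)
g=cv2.GaussianBlur(g,(0,0),0.6)
o=(488.3,146.3); yaw=np.radians(-5.5); ys=np.arange(-40,80,.1)
res=[]
for x in (24,30,36,42,48):
    p=prof(c,g,o,yaw,x,ys,26.); t=prof(c,g,o,yaw,x,ys,38.)
    fo=edge(p,ys,-24,-10,1); fi=edge(p,ys,-6,2.5,-1); mo=edge(p,ys,40,58,-1); ti=edge(t,ys,-4,6,1); tm=edge(t,ys,26,40,-1)
    res.append([x,fo,fi,ti,tm,mo,mo-fo-32]); print(np.array(res[-1]))
r=np.array(res); print("slopes deg",[np.degrees(np.polyfit(r[:,0],r[:,i],1)[0]) for i in (1,2,3,5)])
```

```text
[ 24.   -15.76  -0.97   0.45  30.59  48.32  32.07]
[ 30.   -15.01  -0.58   1.24  29.61  47.78  30.79]
[ 36.   -15.75  -1.03   0.88  30.76  48.52  32.27]
[ 42.   -16.43  -0.49   1.3   29.88  47.83  32.25]
[ 48.   -15.84  -1.04   0.85  30.08  48.6   32.44]
slopes deg [np.float64(-1.5163797273421529), np.float64(-0.053069850032557514), np.float64(0.8019472357446127), np.float64(0.5851905672222849)]
```

Run:
```python
from h import *
np.set_printoptions(precision=2,suppress=True,linewidth=150)
from scipy.special import erf
from scipy.optimize import curve_fit
def proj(c,P):
    d=(P-np.array(c["origin"]))@rot(c); return d[:,0]/d[:,2]*c["fx"]+c["cx"],d[:,1]/d[:,2]*c["fy"]+c["cy"]
c=snap("top"); g=np.mean([snap("top")["frame"].mean(-1) for _ in range(4)],0).astype(np.float32)
o=(488.3,146.3); ys=np.arange(-40,80,.25)
def avg(yd,xs,z):
    P=np.array([[*xf([*o,np.radians(yd)],(x,y)),z] for x in xs for y in ys]); u,v=proj(c,P)
    return cv2.remap(g,u.astype(np.float32).reshape(len(xs),-1),v.astype(np.float32).reshape(len(xs),-1),cv2.INTER_LINEAR).mean(0)
def ef(p,c0,w=5):
    m=abs(ys-c0)<w; f=lambda y,a,b,m0,s:a+b*erf((y-m0)/s)
    q,_=curve_fit(f,ys[m],p[m],[p[m].mean(),(p[m][-1]-p[m][0])/2,c0,1.5]); return q[2]
for yd in (-5.0,-5.5,-6.0):
    p=avg(yd,np.arange(24,52,.5),26.); fo=ef(p,-16); mo=ef(p,48.3)
    xs=np.arange(24,52,.5)
    print(yd,"fo",fo,"mo",mo,"gap",mo-fo-32)
p=avg(-5.5,np.arange(24,52,.5),26.); m=(ys>-8)&(ys<10); print(np.c_[ys[m],p[m]][::2].T)
# triple-edge model at fixed side: bright jaw | dark | bright tongue
f=lambda y,a,b,e,m1,m2,s:a-b*(1+erf((y-m1)/s))/2+e*(1+erf((y-m2)/s))/2
q,_=curve_fit(f,ys[m],p[m],[p.max(),100,100,0,3,1.2]); print("dark strip",q,"width",q[4]-q[3])
mid=xf([*o,np.radians(-5.5)],(38,0)); cy=np.array(c["origin"]); print("expected strip if flush",(mid[1]-cy[1])*12/(cy[2]-38))
```

```text
-5.0 fo -16.342398435333617 mo 48.057539256044244 gap 32.39993769137786
-5.5 fo -16.01055761575667 mo 48.38766393692347 gap 32.39822155268014
-6.0 fo -15.680603782219846 mo 48.7198083837885 gap 32.40041216600834
[[ -7.75  -7.25  -6.75  -6.25  -5.75  -5.25  -4.75  -4.25  -3.75  -3.25  -2.75  -2.25  -1.75  -1.25  -0.75  -0.25   0.25   0.75   1.25   1.75   2.25
    2.75   3.25   3.75   4.25   4.75   5.25   5.75   6.25   6.75   7.25   7.75   8.25   8.75   9.25   9.75]
 [184.13 183.68 183.39 183.13 182.9  182.64 182.3  181.86 181.05 179.67 177.64 174.69 170.74 165.6  159.2  152.37 146.13 141.29 138.72 138.64 141.68
  148.01 155.78 163.68 171.08 177.58 182.92 186.56 188.85 190.32 191.08 191.27 191.21 191.04 190.79 190.52]]
dark strip [182.86 116.68 125.35   0.54   2.56   2.69] width 2.0139794344664246
expected strip if flush 2.9097003053019463
```

```bash
python3 -c "
from cell import manip
print(manip.sign_off())"
```

```text
the job is handed in; nothing more can be done
None
```

I handed the job in with the caliper flat on the plate and shut on the tongue. The moving jaw pressed with about 8 N, and I measured the gap at about 32.4 mm from the top camera (limits 31 to 33). The arm is clear and nothing else on the bench was touched; hand-in returned no verdict.

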